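# Fetch the wheel bin from the bifold cupboard and weigh it

## Task

Push the cupboard's bifold door at its fold until both panels are fully collapsed against the hinge side and leave it so, then draw the bin of wheels out along the desk by its pull fin until more than half of it is clear of the doorway, and let go of it there. Then take the bin across its middle, carry it level and set it down, without dropping it, on the pan of the bench scale, centred on the pan and lying along the pan's long side, either way round. Leave all the other things where they are.

Things in the scene. Friction and masses are not known exactly. Their poses are not given: they have to be found in the camera images.
- cupboard: Grey desk cupboard, no floor, open back, fixed; 312 wide (y), 240 deep (x), 186 high. Origin on the desk, middle of the doorway, on the door's track line; x points into it, y to the door's hinge side, z up. Doorway from y = -130 to 130; side walls outside that, 18 thick, 170 high, from x = 0. The desk runs flat through the doorway, the track is flush. The blue top board covers only x = 90 to 240.
- door (a joint): Bifold door angle: 0 = flat across the doorway, 1.42 = stop, collapsed at the hinge side, sticking out to the cupboard's -x. Starts 0.4 to 0.75. Two white panels, each 130 wide, 8 thick, top edge 163 above the desk. At angle q the fold is at cupboard x = -130 sin q, y = 130 - 130 cos q; the second panel's far edge runs on the track line. Light (about 1 N at the fold), stays where left.
- fold_knob (a point): Centre of the top of the steel hinge pin at the door's fold: an upright round post 14 in diameter on the fold axis, standing from 163 to 215 above the desk, so 52 clear above the panels. Push it sideways here.
- pivot (a point): Point on the door's fixed hinge axis, at the hinge-side (+y) end of the doorway, 165 above the desk.
- bin: Open grey plastic parts bin, loose, 0.3 to 0.6 kg, with model wheels in it (part of it, none higher than 27): body 130 long (x), 56 wide (y), 50 high. Origin: centre of the underside. Its -x end, facing out of the doorway, carries the pull fin. Starts on the desk in the cupboard, its middle about 115 behind the track line, under the top board, in the half away from the hinge.
- pull_fin (a point): Grip point on the bin's pull fin: an upright plate 36 long (along the bin's x, from -65 to -101), 10 thick (across y), from 14 to 58 above the bin's underside. This point is at the fin's mid-length and mid-thickness, 45 above the underside, 84 ahead (-x) of the bin's origin.
- scale: White bench scale, fixed, 200 (x) by 170 (y), 44 high over the pan. Origin: centre of its underside.
- pan (a point): Centre of the upper face of the scale's flat steel pan, 44 above the desk; the pan is 170 long (its x) by 130 (its y), no rim, rigid.
- jar: Bystander: screw-top jar, 44 mm wide, 70 mm high, inside the cupboard on the hinge side. Origin at its underside, or on its axis.
- mug: Bystander: mug, 80 mm wide, 90 mm high, left of the robot. Origin at its underside, or on its axis.
- tape: Bystander: cardboard tape roll lying flat, 90 mm wide, 24 mm high, beyond the scale. Origin at its underside, or on its axis.
- screwdriver: Bystander: screwdriver lying on the desk at the left. Origin at its underside, or on its axis.
- glue: Bystander: white glue bottle, 50 mm wide, 130 mm high, at the right edge. Origin at its underside, or on its axis.
- truck: Bystander: model truck, 130 mm long, at the left. Origin at its underside, or on its axis.
- planter: Bystander: tiny potted plant, 75 mm high, on the cupboard's top board. Origin at its underside, or on its axis.

How it is judged:
By the outcome, as a careful person would: the job done as asked, in the order asked, and still so for the second after the job is handed in, with the robot touching nothing.
It also fails if it takes over 64 s, if anything falls off the work surface, if the arm or the gripper's body presses on something with over 40 N, if the wrist force passes 120 N, or if a joint passes its speed limit or range.

## Robot

A 6-joint arm with a two-finger parallel gripper is mounted at the origin on the work surface. World frame = base frame: x ahead of the robot, y to its left, z up, the work surface at z = 0. Lengths are in m, angles in rad, forces in N, time in s.
With the tool pointing down it reaches from about 0.25 to 0.725 m from the base axis. Payload 4 kg.
Tool frame: the origin (TCP) lies at the very end of the fingers, on their centre line; the grasp point (between the pads) lies 19 mm behind it; z points along the fingers, y is the line along which they close (so a half turn about z gives the same grasp; the last joint's range is limited). The gripper opens to 85 mm and grips with 20 to 120 N. Pads are 22 mm wide; open, the fingers measure 114 mm over their backs; the gripper's body (76 mm by 85 mm) begins 54 mm behind the grasp point. The pads swing forward as they close: fully open they stand 13 mm farther back than shut.
Start: joints at [1.123, 0.241, 0.005, 1.335, 0, 1.571], TCP at [0.216, 0.451, 0.231] pointing down, gripper open.
Joint ranges: [-2.72, 2.72], [-1.05, 1.87], [-1.09, 1.28], [-1.99, 2.15], [-1.42, 1.44], [-3.14, 3.14]. Speed limits (rad/s): [2.79, 2.79, 3.14, 3.14, 3.14, 3.14].

## Interface

Orientations are given as a unit quaternion [x, y, z, w].
In Python, from workcell import bot, vision, workorder, boxes_of gives the robot as it stands.
- The arm moves only by the tool send_rows, never from a script. Its argument "motion" is text: rows parted by semicolons, each of 5 numbers parted by spaces: the closure, from -1 (fully open) to 1 (shut), so that 0 is half open, then the shift along the tool's x, y, z in cm, then the turn about the tool's z in rad. In form: claw x y z twist; .... A call has 1 to 5 rows; each row is the pose to reach, as a shift and turn from the pose commanded when the call began, along the tool's axes at that moment; what a row does not reach only later rows make up. A row lasts 1/10 s, in which the tool goes at most 50 mm and 8.59 degrees, less where a joint would pass 70% of its speed; a pose out of reach is approached as far as the arm can. A call with a gripper value outside its range is refused whole. The fingers move at their own pace and stop on an object; the grip force is fixed at half the most. Time passes only in rows, so rows that repeat a pose let the fingers close. It gives the time, the measured TCP pose, the force, the opening and the grip force at its end, in the units of the state.
- bot.get_obs(): the state, without advancing time (a new reading comes with each control period).
- vision.camera(name): name is "scene" or "top" or "wrist"; returns the picture (384x512x3 uint8, red, green, blue); there is no depth.
- vision.camera_model(name): a dict with "fov_y" (degrees; the focal length in pixels is half the picture's height over the tangent of half this angle, whatever the lens; pixels are square), "cx", "cy" (the principal point, pixels), "k1" (the pictures are not rectified: a ray, as slopes to the right and down, at radius r is drawn at 1 + k1 r^2 times it, then the intrinsics apply), "world_from_camera" (4x4, takes a point from camera to world coordinates); the wrist camera has in their place "hand_eye" (4x4, takes a point from camera to tool coordinates, whose origin is the TCP and whose axes are the flange's). Camera axes: x right, y down, z forward; pixel columns grow to the right and rows downward; lengths in m; the calibration is good to about 2 mm. A picture is of the moment at which its call begins: read the wrist's pose just before it. camera_model takes no time and is no camera call.
- workorder.job_done(): hands the job in; it is judged then, once.
Trained networks look in the newest picture that a camera, given by its name, has taken for a name from the list of things; names that differ only in an ending like _2 or _b are one class to them, and where a whole thing is asked for, a point or a joint stands for the part that bears it (a point fixed in the world has none). Each returns a list of dicts, best first, with "conf" (0 to 1); they miss things now and then, are a little off and sometimes report something else, mostly with a low value. They report only what shows in the picture. A call takes as long as a camera call.
- boxes_of(camera, target): "rect" ([centre column, centre row, width, height] in pixels, round what is visible of it).
The state is a dict: "clock": time; "joint_pos": joint angles; "joint_vel": joint speeds; "tau": joint torques, N m; "eef_pos": TCP position; "tool_rot": TCP orientation; "ft_force": force on the tool from outside, world axes, zero at the start; "ft_torque": the same for the moment, N m; "grip_width": finger opening in m; "grasp_force": force on a finger pad.
Only numpy, scipy, OpenCV 4.12 (cv2) and the standard library are available. Lean on these libraries where they do the work, as an engineer would, in place of code of your own. Each camera call takes 0.05 s, during which the arm holds its last target. There are 200 camera calls.

## Working session

There is one attempt and no reset: what is moved stays moved. The work goes in short steps, Python scripts to look and compute and a tool call to move; the robot and the scene stay as the last step left them, time stands still between calls to the robot, and variables do not carry over. Pictures are saved under pics/ and viewed, at most 10 in all, crops included, and the job is handed in when it is done.

Besides the shell and the picture viewer there is one more tool, called after ">>>" by a JSON object that holds its "name" and its "arguments". send_rows: Moves the arm, as the interface text tells. Its arguments: {"type":"object","properties":{"motion":{"type":"string"}},"required":["motion"]}

```bash
ls; mkdir -p pics; cat > h.py <<'E'
import numpy as np, cv2
from workcell import bot, vision, workorder, boxes_of
def K(m): 
    f=192/np.tan(np.radians(m["fov_y"])/2); return f
def cam(name):
    m=vision.camera_model(name)
    if "world_from_camera" in m: T=np.array(m["world_from_camera"])
    else:
        from scipy.spatial.transform import Rotation as R
        o=bot.get_obs(); W=np.eye(4); W[:3,:3]=R.from_quat(o["tool_rot"]).as_matrix(); W[:3,3]=o["eef_pos"]
        T=W@np.array(m["hand_eye"])
    return m,T
def ray(c,u,v):
    m,T=c; f=K(m); d=np.array([(u-m["cx"])/f,(v-m["cy"])/f]); s=d.copy()
    for _ in range(30): s=d/(1+m["k1"]*(s@s))
    return T[:3,3],T[:3,:3]@np.array([s[0],s[1],1])
def atz(c,u,v,z):
    o,d=ray(c,u,v); return o+d*(z-o[2])/d[2]
def proj(c,p):
    m,T=c; q=T[:3,:3].T@(np.asarray(p)-T[:3,3]); s=q[:2]/q[2]; s=s*(1+m["k1"]*(s@s)); f=K(m)
    return np.array([f*s[0]+m["cx"],f*s[1]+m["cy"]])
def snap(name,fn=None):
    c=cam(name); im=vision.camera(name)
    if fn: cv2.imwrite("pics/"+fn,cv2.cvtColor(im,cv2.COLOR_RGB2BGR))
    return c,im
E
python3 - <<'E'
from h import *
np.set_printoptions(precision=3,suppress=True)
for n in("top","scene"):
    c,im=snap(n,n+"0.png"); print(n,c[0]["fov_y"],c[1])
    for t in ["cupboard","door","fold_knob","bin","pull_fin","scale","pan","jar"]:
        print(t,[(np.round(b["rect"],1),round(b["conf"],2)) for b in boxes_of(n,t)[:2]])
o=bot.get_obs();print(o)
E
```

```text
pics
top 52.94579474138197 [[-0.026 -0.988  0.154  0.407]
 [-1.     0.024 -0.011 -0.03 ]
 [ 0.007 -0.154 -0.988  1.439]
 [ 0.     0.     0.     1.   ]]
cupboard [(array([229.9, 166.1,  98.9, 103.5]), 0.72)]
door [(array([221.1, 201.7,  64.1,  31.2]), 0.94)]
fold_knob [(array([221.6, 199.8,  62. ,  32.8]), 0.68)]
bin [(array([243.9, 174.9,  21.9,  34. ]), 0.53), (array([331.1, 172.4,  22.2,  20.7]), 0.45)]
pull_fin [(array([243.6, 173.1,  19.2,  28.8]), 0.76)]
scale [(array([325.3, 231.2,  50.6,  57.4]), 0.78)]
pan [(array([322.9, 231.1,  45.1,  58.1]), 0.58)]
jar []
scene 45.194781061430696 [[-0.385  0.741 -0.55   1.328]
 [ 0.923  0.304 -0.237  0.307]
 [-0.008 -0.599 -0.801  1.215]
 [ 0.     0.     0.     1.   ]]
cupboard []
door [(array([278.5, 203.2,  71.8,  66.5]), 0.9)]
fold_knob [(array([138.8, 152.1,  18.3,  31.1]), 0.7), (array([280.9, 202.9,  75.1,  66.7]), 0.6)]
bin []
pull_fin []
scale [(array([192.2, 163.2,  65.3,  57.8]), 0.84), (array([252.8, 240.4, 137.3, 147. ]), 0.66)]
pan [(array([193.1, 166.9,  70.9,  56.5]), 0.68)]
jar []
{'clock': 0.9, 'joint_pos': array([ 1.123,  0.241,  0.005,  1.335, -0.   ,  1.571]), 'joint_vel': array([ 0.   , -0.   , -0.   ,  0.001,  0.002,  0.   ]), 'tau': array([ -0.001, -37.219,  25.269,   0.001,  -0.   ,  -0.   ]), 'eef_pos': array([0.216, 0.451, 0.231]), 'tool_rot': array([0.222, 0.975, 0.   , 0.   ]), 'ft_force': array([ 0.077, -0.624,  0.179]), 'ft_torque': array([-0.008, -0.013,  0.01 ]), 'grasp_force': 0.0, 'grip_width': 0.0852574179433356}
```

```bash
python3 - <<'E'
import cv2
a=cv2.imread("pics/top0.png")[95:275,150:380]; cv2.imwrite("pics/t1.png",cv2.resize(a,None,fx=3.4,fy=3.3,interpolation=cv2.INTER_CUBIC))
a=cv2.imread("pics/scene0.png")[100:330,130:380]; cv2.imwrite("pics/s1.png",cv2.resize(a,None,fx=2.6,fy=2.6,interpolation=cv2.INTER_CUBIC))
E
```

```text
(no output)
```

View pics/t1.png

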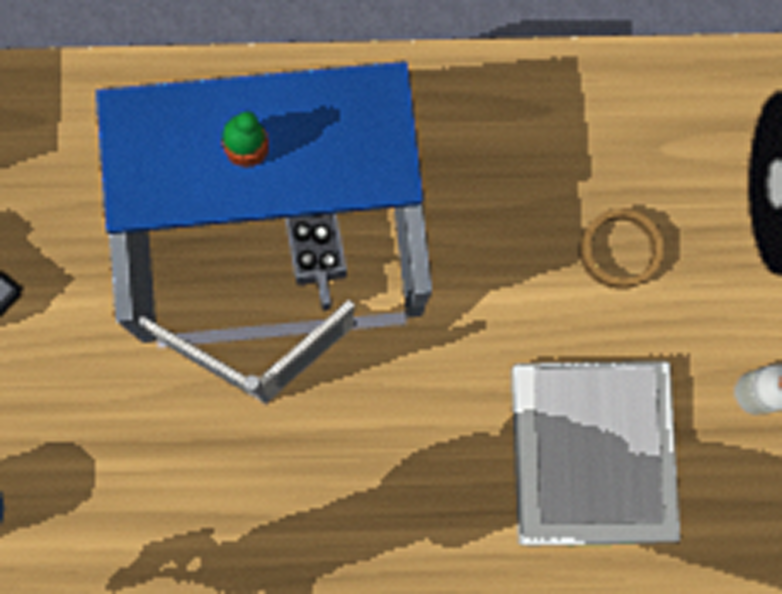

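View pics/s1.png

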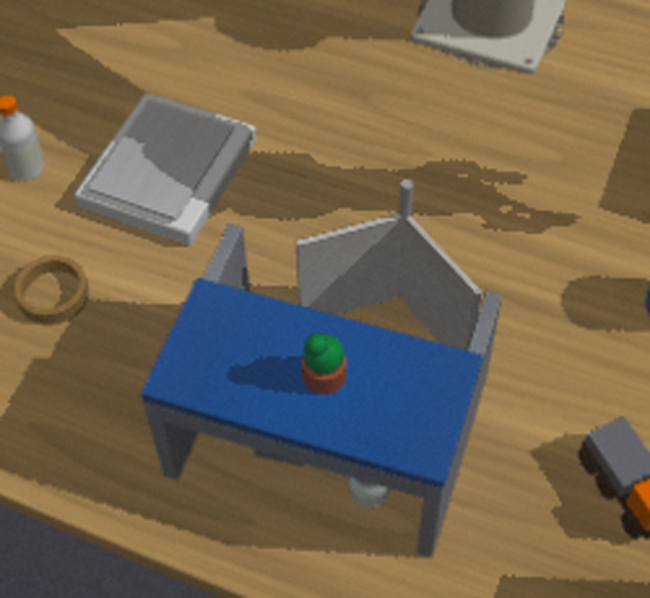

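The top crop shows the knob at about crop (258,385), blue board corners (97,90) (407,62) (423,207) (107,232), bin fin at (325,292) and scale top corners (514,366) (668,364) (680,541) (522,545). The scene crop confirms the door stands partly open, with the jar visible behind.

```bash
python3 - <<'E'
from h import *
from scipy.optimize import least_squares
np.set_printoptions(precision=4,suppress=True)
c=cam("top"); cs=cam("scene")
uv=lambda x,y:(150+x/3.4-.35,95+y/3.3-.35)
# blue board corners from mask
im=cv2.imread("pics/top0.png"); h=cv2.cvtColor(im,cv2.COLOR_BGR2HSV)
m=cv2.inRange(h,(100,150,60),(125,255,255)); n,l,st,_=cv2.connectedComponentsWithStats(m); k=1+np.argmax(st[1:,4]); 
print(st[k])
P=np.array([atz(c,*uv(*p),.186)[:2] for p in [(97,90),(407,62),(423,207),(107,232)]])
print(P,"sides",np.linalg.norm(P[0]-P[1]),np.linalg.norm(P[1]-P[2]))
L=np.array([[.24,.156],[.24,-.156],[.09,-.156],[.09,.156]])
def fit(L,P):
    R=lambda a:np.array([[np.cos(a),-np.sin(a)],[np.sin(a),np.cos(a)]])
    s=least_squares(lambda q:((R(q[2])@L.T).T+q[:2]-P).ravel(),[P[:,0].mean(),P[:,1].mean(),0]); return s.x,R(s.x[2]),abs(s.fun).max()
q,R,e=fit(L,P); print("cup",q,"res",e)
S=np.array([atz(c,*uv(*p),.040)[:2] for p in [(514,366),(668,364),(680,541),(522,545)]])
qs,_,e=fit(np.array([[.1,.085],[.1,-.085],[-.1,-.085],[-.1,.085]]),S); print("scale",qs,e)
for z in(.163,.215):print("knob",z,atz(c,*uv(258,383),z), (R.T@(atz(c,*uv(258,383),z)[:2]-q[:2])))
for a in(.4,.5,.6,.7):
    w=R@[-.13*np.sin(a),.13-.13*np.cos(a)]+q[:2]; print(a,w,proj(c,[*w,.215]),proj(cs,[*w,.215]))
print("knob uv top",uv(258,383),"scene",(130+405/2.6,100+186/2.6))
f=atz(c,*uv(325,305),.058); f2=atz(c,*uv(321,278),.058);print("fin tip/base",f,f2)
print("tip cup",R.T@(f[:2]-q[:2]),R.T@(f2[:2]-q[:2]))
for p in [(290,222),(297,285),(346,272)]: print("binc",R.T@(atz(c,*uv(*p),.05)[:2]-q[:2]))
w=R@[-.13*np.sin(1.42),.13-.13*np.cos(1.42)]+q[:2]; print("final knob",w)
E
```

```text
[ 444    0   68  275 9574]
[[ 0.8318  0.2013]
 [ 0.8544 -0.1076]
 [ 0.7014 -0.1183]
 [ 0.6831  0.1908]] sides 0.3096698770193513 0.1534575657499644
cup [0.6031 0.0306 0.0668] res 0.0019013173898717595
scale [ 0.4553 -0.3031 -0.0022] 0.003806593988007534
knob 0.163 [0.5295 0.0473 0.163 ] [-0.0722  0.0216]
knob 0.215 [0.5245 0.0441 0.215 ] [-0.0774  0.0188]
0.4 [0.5519 0.0374] [227.5073 202.1227] [277.2861 174.7097]
0.5 [0.5398 0.0423] [226.0424 205.9172] [280.4364 172.1538]
0.6 [0.5283 0.0483] [224.2    209.5617] [283.881  169.8793]
0.7 [0.5175 0.0555] [221.9974 213.0182] [287.5864 167.9026]
knob uv top (225.53235294117647, 210.71060606060607) scene (285.7692307692308, 171.53846153846155)
fin tip/base [ 0.6237 -0.019   0.058 ] [ 0.6539 -0.0154  0.058 ]
tip cup [ 0.0173 -0.0508] [ 0.0477 -0.0492]
binc [ 0.1154 -0.0215]
binc [ 0.0437 -0.0229]
binc [ 0.0534 -0.0767]
final knob [0.4674 0.1322]
```

```bash
cat >> h.py <<'E'
CUP=np.array([.6031,.0306,.0668])
def Rz(a): return np.array([[np.cos(a),-np.sin(a)],[np.sin(a),np.cos(a)]])
def loc(l): return Rz(CUP[2])@np.asarray(l)+CUP[:2]
def plan(start,targets,per=5):
    """start,targets: (x,y,z,yaw deg) ; yaw = world direction of tool y. Prints shifts for calls of rows."""
    p=np.array(start,float); way=[]
    for t in targets:
        t=np.array(t,float); n=int(max(np.ceil(np.linalg.norm(t[:3]-p[:3])/.048),np.ceil(abs(t[3]-p[3])/8.2),1))
        way+=[p+(t-p)*i/n for i in range(1,n+1)]; p=t
    b=np.array(start,float)
    for i in range(0,len(way),per):
        rows=[]
        for w in way[i:i+per]:
            d=(w-b); a=np.radians(b[3]); y=np.array([np.cos(a),np.sin(a)]); x=np.array([-y[1],y[0]])
            rows.append("%.2f %.2f %.2f %.3f"%(100*d[:2]@x,100*d[:2]@y,-100*d[2],-np.radians(d[3])))
        print("; ".join(rows)); b=way[min(i+per,len(way))-1]
def pose():
    from scipy.spatial.transform import Rotation as R
    o=bot.get_obs(); M=R.from_quat(o["tool_rot"]).as_matrix(); return [*o["eef_pos"],np.degrees(np.arctan2(M[1,1],M[0,1]))]
def knob(q): return loc([-.13*np.sin(q),.13-.13*np.cos(q)])
E
python3 - <<'E'
from h import *
p=pose(); print(p, cam("wrist")[0])
k=knob(.62); plan(p,[(*k,.245,118),(*k,.172,118)])
E
```

```text
[np.float64(0.21648715078871789), np.float64(0.4507138546771972), np.float64(0.23132716413915363), np.float64(64.34404025561457)] {'fov_y': 65.7707056269397, 'cx': 256.7420172712628, 'cy': 190.7195803301143, 'k1': -0.011233086996251914, 'hand_eye': array([[-1.00913419e-03, -9.58473180e-01, -2.85180898e-01,
         7.27155115e-02],
       [ 9.99999426e-01, -1.06995018e-03,  5.74545344e-05,
         7.35970114e-04],
       [-3.60197983e-04, -2.85180677e-01,  9.58473710e-01,
        -1.43271712e-01],
       [ 0.00000000e+00,  0.00000000e+00,  0.00000000e+00,
         1.00000000e+00]])}
-4.12 -2.07 -0.12 -0.085; -8.23 -4.13 -0.25 -0.170; -12.35 -6.20 -0.37 -0.255; -16.46 -8.27 -0.50 -0.341; -20.58 -10.34 -0.62 -0.426
-2.89 -3.58 -0.12 -0.085; -5.79 -7.16 -0.25 -0.170; -8.68 -10.75 -0.37 -0.255; -11.58 -14.33 -0.50 -0.341; -14.47 -17.91 -0.62 -0.426
-1.16 -4.46 -0.12 -0.085; -1.16 -4.46 3.53 -0.085; -1.16 -4.46 7.18 -0.085
```

>>> {"name": "send_rows", "arguments": {"motion": "-1 -4.1 -2.1 -0.1 -0.085; -1 -8.2 -4.1 -0.3 -0.17; -1 -12.3 -6.2 -0.4 -0.255; -1 -16.5 -8.3 -0.5 -0.34; -1 -20.6 -10.3 -0.6 -0.425"}}

```text
clock: 1.4
eef_pos: [0.3584, 0.2672, 0.2376]
tool_rot: [0.009, 1.0, 0.0, 0.0]
ft_force: [0.5, 1.0, 0.2]
grip_width: 0.0855
grasp_force: 0.0
```

>>> {"name": "send_rows", "arguments": {"motion": "-1 -2.9 -3.6 -0.1 -0.085; -1 -5.8 -7.2 -0.3 -0.17; -1 -8.7 -10.8 -0.4 -0.255; -1 -11.6 -14.3 -0.5 -0.34; -1 -14.5 -17.9 -0.6 -0.425"}}

```text
clock: 1.9
eef_pos: [0.4994, 0.0848, 0.2436]
tool_rot: [-0.201, 0.98, 0.0, 0.0]
ft_force: [0.8, 0.5, -0.3]
grip_width: 0.0856
grasp_force: 0.0
```

```bash
python3 - <<'E'
from h import *
print(pose(),bot.get_obs()["joint_pos"])
c,im=snap("wrist","w1.png")
for q in(.55,.6,.65,.7): print(q,knob(q),proj(c,[*knob(q),.215]))
E
```

```text
[np.float64(0.4994322168058753), np.float64(0.08475827221204257), np.float64(0.24356161450476269), np.float64(113.23831739267007)] [ 1.67967476e-01  2.48259591e-01  4.69717105e-02  1.36885682e+00
  2.33833104e-04 -2.37617574e-01]
0.55 [0.53402248 0.04519341] [177.84449763 246.34419918]
0.6 [0.52834453 0.04835602] [185.43484841 240.70371929]
0.65 [0.52283174 0.05179845] [193.45119306 235.37052433]
0.7 [0.51749789 0.05551211] [201.87047851 230.37035753]
```

View pics/w1.png

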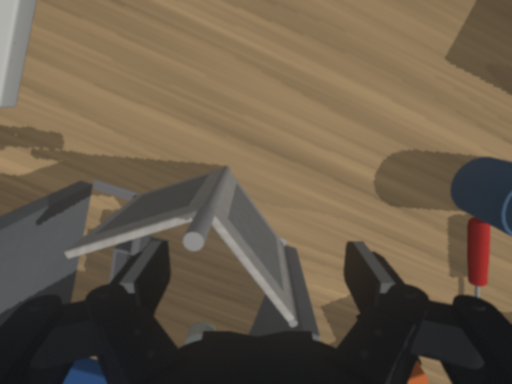

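The knob top shows at (194,240), which agrees with a door angle of about 0.63. The fingers are above it and the bin isn't visible.

```bash
python3 - <<'E'
from h import *
c=cam("wrist"); k=atz(c,194,240,.215); print(k,knob(.63),loc([0,.13]),knob(1.42))
k=k[:2]
p=[.4977,.0870,.2440,113.2]  # commanded approx
p=pose()
plan(p,[(*k,.244,118),(*k,.172,118)]); print('--arc')
s=[*k,.172,118]
y=np.array([np.cos(np.radians(118)),np.sin(np.radians(118))])
T=[]
for q in np.linspace(.63,1.42,6)[1:]:
    T.append((*(knob(q)+.004*y),.172,118))
plan(s,T)
e=T[-1]; plan(e,[(*(np.array(e[:2])+.012*np.array([-.216,.977])),.172,118)])
E
```

```text
[0.52987899 0.04759521 0.215     ] [0.52501615 0.05038843] [0.59442246 0.16031006] [0.46748796 0.13224524]
-1.18 -3.95 -0.07 -0.087; -1.18 -3.95 3.53 -0.087; -1.18 -3.95 7.13 -0.087
--arc
1.17 2.73 -0.00 -0.000; 1.74 4.70 -0.00 -0.000; 2.00 6.74 -0.00 -0.000; 1.93 8.79 -0.00 -0.000; 1.53 10.80 -0.00 -0.000
-0.32 1.16 -0.00 -0.000
```

>>> {"name": "send_rows", "arguments": {"motion": "-1 -1.2 -4.0 0 -0.087; -1 -1.2 -4.0 3.5 -0.087; -1 -1.2 -4.0 7.1 -0.087; 0.2 -1.2 -4.0 7.1 -0.087; 0.2 -1.2 -4.0 7.1 -0.087"}}

```text
clock: 2.45
eef_pos: [0.5247, 0.0544, 0.1724]
tool_rot: [-0.242, 0.97, 0.0, -0.001]
ft_force: [0.6, -0.2, -0.4]
grip_width: 0.0589
grasp_force: 0.0
```

>>> {"name": "send_rows", "arguments": {"motion": "0.2 0.6 1.4 0 0; 0.2 1.2 2.7 0 0; 0.2 1.5 3.7 0 0; 0.2 1.7 4.7 0 0; 0.2 1.9 5.7 0 0"}}

```text
clock: 2.95
eef_pos: [0.4811, 0.0967, 0.173]
tool_rot: [-0.243, 0.97, 0.0, 0.001]
ft_force: [0.2, 0.1, 0.6]
grip_width: 0.0343
grasp_force: 0.4
```

>>> {"name": "send_rows", "arguments": {"motion": "0.2 0.1 1.1 0 0; 0.2 0.1 2.1 0 0; 0.2 0 3.1 0 0; 0.2 -0.2 4.1 0 0; 0.2 -0.4 5.1 0 0"}}

```text
clock: 3.45
eef_pos: [0.4616, 0.1408, 0.1721]
tool_rot: [-0.242, 0.97, -0.004, -0.0]
ft_force: [9.7, -28.6, -4.7]
grip_width: 0.0341
grasp_force: 14.7
```

```bash
python3 - <<'E'
from h import *
print(pose(),bot.get_obs()["joint_pos"],bot.get_obs()["ft_force"],bot.get_obs()["grip_width"])
c,im=snap("wrist","w2.png")
for q in(1.0,1.2,1.42): print(q,knob(q),proj(c,[*knob(q),.215]))
c,im=snap("top","top2.png")
E
```

```text
[np.float64(0.46160544256048436), np.float64(0.14077667886196343), np.float64(0.172082832329694), np.float64(117.95830497929452)] [ 0.30059211  0.2420956  -0.15128439  1.17801833 -0.00728304 -0.18736331] [  9.67110253 -28.62642293  -4.70999078] 0.0340823067839557
1.0 [0.4899637  0.08292552] [ 91.64434012 287.88413563]
1.2 [0.47667198 0.10522081] [156.67795519 285.45773593]
1.42 [0.46748796 0.13224524] [228.85270536 295.76486251]
```

View pics/w2.png

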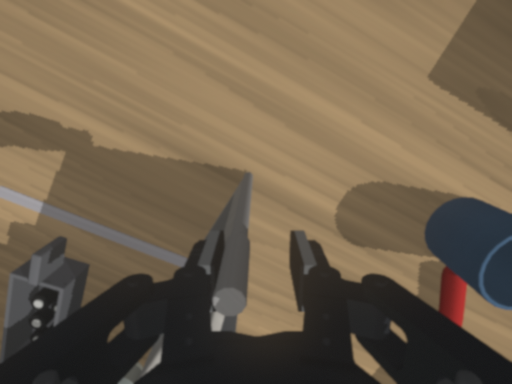

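The knob top at (229,302) matches angle 1.42, and the 29 N reaction shows the door is against its stop. I'll back off, lift and go above the fin.

```bash
python3 - <<'E'
from h import *
p=pose(); p[3]=118; f=loc([.031,-.05]); print(f)
b=np.array(p[:2])-.008*np.array([np.cos(np.radians(118)),np.sin(np.radians(118))])
plan([*b,.25,118],[(f[0]-.04,f[1],.24,93.8)])
E
```

```text
[ 0.63736838 -0.01721923]
-0.92 -3.89 0.20 0.084; -1.83 -7.79 0.40 0.169; -2.75 -11.68 0.60 0.253; -3.66 -15.58 0.80 0.338; -4.58 -19.47 1.00 0.422
```

>>> {"name": "send_rows", "arguments": {"motion": "0.2 0 -1.1 0 0; 0.2 0 -1.1 0 0; 0.2 0 -1.1 -4 0; 0.2 0 -1.1 -7.8 0; -1 0 -1.1 -7.8 0"}}

```text
clock: 4.05
eef_pos: [0.4693, 0.1342, 0.2557]
tool_rot: [-0.242, 0.97, 0.001, 0.005]
ft_force: [-0.2, 0.2, 0.4]
grip_width: 0.0475
grasp_force: 0.0
```

>>> {"name": "send_rows", "arguments": {"motion": "-1 -0.9 -3.9 0.2 0.084; -1 -1.8 -7.8 0.5 0.17; -1 -2.7 -11.7 0.8 0.253; -1 -3.7 -15.6 1.0 0.338; -1 -4.6 -19.5 1.2 0.422"}}

```text
clock: 4.55
eef_pos: [0.5995, -0.0183, 0.2376]
tool_rot: [-0.032, 0.999, 0.001, -0.0]
ft_force: [0.7, 0.8, 0.2]
grip_width: 0.0855
grasp_force: 0.0
```

```bash
python3 - <<'E'
from h import *
print(pose(),bot.get_obs()["joint_vel"])
c,im=snap("wrist","w3.png"); 
cv2.imwrite("pics/w3b.png",cv2.resize(cv2.imread("pics/w3.png"),(768,576),interpolation=cv2.INTER_CUBIC))
for t in("pull_fin","bin"):print(boxes_of("wrist",t)[:2])
for l,z in(((.014,-.05),.058),((.05,-.05),.058),((.05,-.078),.05),((.05,-.022),.05)): print(l,proj(c,[*loc(l),z])*1.5)
E
```

```text
[np.float64(0.599543288685775), np.float64(-0.01830329293212683), np.float64(0.23755503332231603), np.float64(93.65538768349758)] [-0.50972049  0.56441317  0.80286523  0.23514085  0.00378438  0.32297631]
[{'rect': [261.1, 250.6, 49.9, 128.5], 'conf': 0.58}]
[{'rect': [437.9, 114.3, 148.1, 199.6], 'conf': 0.7}, {'rect': [343.6, 295.4, 34.8, 37.1], 'conf': 0.66}]
(0.014, -0.05) [382.00804773 282.36553431]
(0.05, -0.05) [382.28612688 326.85803884]
(0.05, -0.078) [347.09458178 323.25659079]
(0.05, -0.022) [417.5609735  322.94614672]
```

View pics/w3b.png

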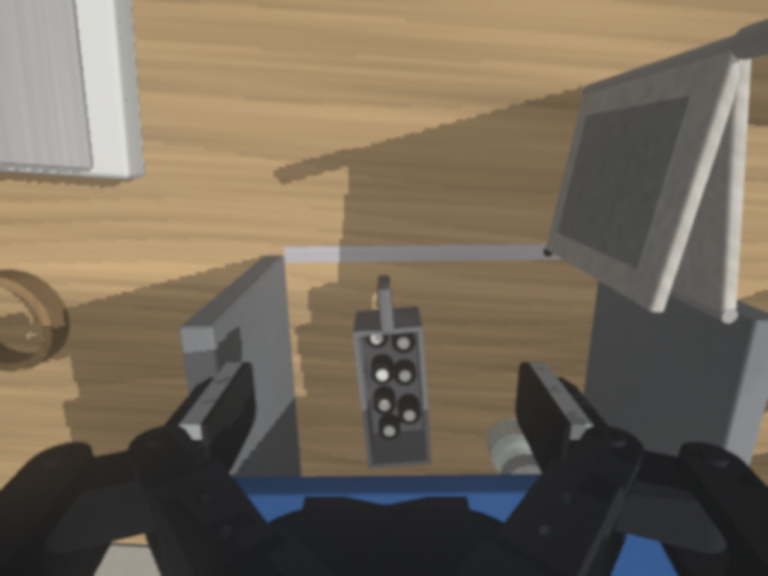

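The wrist view shows the bin square in the doorway: rim corners (scaled pixels) are about (357,333), (422,328), (430,461) and (369,466), with fin top from (384,288) to (388,330). The door is fully collapsed at right.

```bash
python3 - <<'E'
from h import *
from scipy.optimize import least_squares
from scipy.spatial.transform import Rotation as R
m=vision.camera_model("wrist")
W=np.eye(4); a=np.radians(93.65538768)
W[:3,:3]=np.array([[-np.sin(a),np.cos(a),0],[np.cos(a),np.sin(a),0],[0,0,-1]]); W[:3,3]=[.59954,-.0183,.23755]
c=(m,W@m["hand_eye"])
P=[atz(c,u/1.5,v/1.5,.05)[:2] for u,v in [(357,333),(422,328),(430,461),(369,466)]]
P=np.array(P); print(P,[np.linalg.norm(P[i]-P[(i+1)%4]) for i in range(4)])
L=np.array([[-.065,-.028],[-.065,.028],[.065,.028],[.065,-.028]])
s=least_squares(lambda q:((Rz(q[2])@L.T).T+q[:2]-P).ravel(),[.7,0,0]); q=s.x; print("bin",q,abs(s.fun).max(),"cup-local",Rz(CUP[2]).T@(q[:2]-CUP[:2]))
f=q[:2]+Rz(q[2])@[-.084,0]; print("fin",f)
for u,v in((384,288),(388,330)): print(atz(c,u/1.5,v/1.5,.058))
# track line ends
for u,v in((285,254),(550,253)): print("track",Rz(CUP[2]).T@(atz(c,u/1.5,v/1.5,0)[:2]-CUP[:2]))
p=pose(); print(p)
g=q[:2]+Rz(q[2])@[-.087,0]
plan(p,[(*g,.235,90+np.degrees(q[2])),(*g,.028,90+np.degrees(q[2]))])
E
```

```text
[[ 0.6661074  -0.03588887]
 [ 0.65857624  0.01565081]
 [ 0.78333294  0.03357523]
 [ 0.79188445 -0.01969375]] [np.float64(0.05208701517836962), np.float64(0.12603776760796417), np.float64(0.05395101799192989), np.float64(0.12681540756996176)]
bin [ 0.72497526 -0.00158914  0.13794116] 0.0023720766813327618 cup-local [ 0.11945481 -0.04025257]
fin [ 0.64177316 -0.01313949]
[ 0.62479398 -0.01679661  0.058     ]
[ 0.65872251 -0.01156513  0.058     ]
track [ 0.00462921 -0.13528107]
track [0.00466674 0.09635919]
[np.float64(0.5993355431008668), np.float64(-0.019158513135739325), np.float64(0.23631874998968042), np.float64(93.67087349326171)]
-3.97 0.31 0.13 -0.074; -3.97 0.31 4.27 -0.074; -3.97 0.31 8.41 -0.074; -3.97 0.31 12.55 -0.074; -3.97 0.31 16.69 -0.074
0.00 0.00 4.14 -0.000
```

>>> {"name": "send_rows", "arguments": {"motion": "-0.6 -2.0 0.2 0.1 -0.04; -0.6 -3.8 0.3 0.1 -0.074; -0.6 -3.8 0.3 4 -0.074; -0.6 -3.8 0.3 8 -0.074; -0.6 -3.8 0.3 11 -0.074"}}

```text
clock: 5.2
eef_pos: [0.6347, -0.0104, 0.1258]
tool_rot: [-0.072, 0.997, 0.001, -0.001]
ft_force: [1.5, -0.0, 0.5]
grip_width: 0.0681
grasp_force: 0.0
```

```bash
python3 - <<'E'
from h import *
p=pose();print(p,bot.get_obs()["ft_force"])
c,im=snap("wrist","w4.png")
g=np.array([.72498,-.00159])+Rz(.13794)@[-.088,0]
plan(p,[(*g,.026,97.9)])
print(proj(c,[*(np.array([.72498,-.00159])+Rz(.13794)@[-.101,0]),.058]),proj(c,[*(np.array([.72498,-.00159])+Rz(.13794)@[-.065,0]),.058]))
E
```

```text
[np.float64(0.6346735141258069), np.float64(-0.01043194793695183), np.float64(0.12583398037972332), np.float64(98.2082716246008)] [ 1.49734556 -0.03317555  0.51595739]
-0.09 -0.12 3.33 0.002; -0.18 -0.24 6.66 0.004; -0.26 -0.37 9.98 0.005
[250.83663097 189.73357527] [250.89924299 234.29302304]
```

View pics/w4.png

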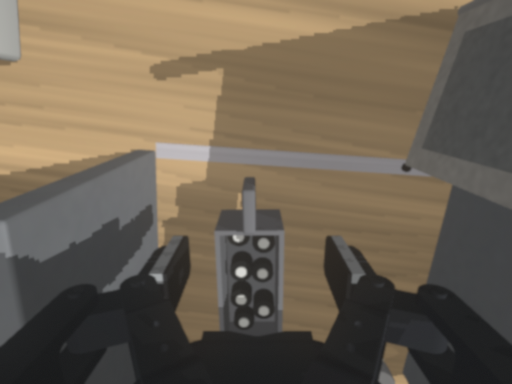

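The fin is at column 249, rows 190–233, as predicted. I'll descend and grip.

>>> {"name": "send_rows", "arguments": {"motion": "-0.6 -0.1 -0.2 3.3 0; -0.6 -0.2 -0.4 6.6 0; -0.6 -0.3 -0.4 10 0; 1 -0.3 -0.4 10 0; 1 -0.3 -0.4 10 0"}}

```text
clock: 5.75
eef_pos: [0.6395, -0.0148, 0.029]
tool_rot: [-0.071, 0.997, 0.0, -0.0]
ft_force: [-0.1, -1.0, 1.4]
grip_width: 0.04
grasp_force: 0.0
```

>>> {"name": "send_rows", "arguments": {"motion": "1 0 0 0 0; 1 0 0 0 0; 1 0 0 0 0"}}

```text
clock: 6.05
eef_pos: [0.6417, -0.0154, 0.0313]
tool_rot: [-0.071, 0.997, 0.0, 0.002]
ft_force: [-0.4, 0.7, 6.4]
grip_width: 0.0091
grasp_force: 59.5
```

>>> {"name": "send_rows", "arguments": {"motion": "1 1 0 0 0; 1 3 0 0 0; 1 5.5 0 0 0; 1 8 0 0 0; 1 10 0 0 0"}}

```text
clock: 6.55
eef_pos: [0.5436, -0.0299, 0.0312]
tool_rot: [-0.07, 0.998, -0.0, 0.004]
ft_force: [3.7, 0.2, 3.4]
grip_width: 0.0088
grasp_force: 59.5
```

>>> {"name": "send_rows", "arguments": {"motion": "1 2 0 0 0; 1 4.5 0 0 0; 1 6.5 0 0 0; 1 7.5 0 0 0; 1 7.5 0 0 0"}}

```text
clock: 7.05
eef_pos: [0.4682, -0.0407, 0.0312]
tool_rot: [-0.07, 0.998, -0.0, 0.003]
ft_force: [-2.4, 0.1, 13.3]
grip_width: 0.009
grasp_force: 60.7
```

>>> {"name": "send_rows", "arguments": {"motion": "-0.6 0 0 0 0; -0.6 0 0 0 0; -0.6 0 0 0 0; -0.6 0 0 -4 0; -0.6 0 0 -8 0"}}

```text
clock: 7.55
eef_pos: [0.4648, -0.0401, 0.1076]
tool_rot: [-0.071, 0.998, 0.0, -0.003]
ft_force: [1.6, -0.9, 0.3]
grip_width: 0.0684
grasp_force: 0.0
```

>>> {"name": "send_rows", "arguments": {"motion": "-1 0 0 -4 0; -1 0 0 -8 0; -1 0 0 -10 0; -1 0 0 -10 0"}}

```text
clock: 7.95
eef_pos: [0.4688, -0.0404, 0.2115]
tool_rot: [-0.071, 0.997, -0.001, 0.003]
ft_force: [1.0, 0.5, 0.5]
grip_width: 0.0856
grasp_force: 0.0
```

```bash
python3 - <<'E'
from h import *
print(pose(),bot.get_obs()["ft_force"])
c,im=snap("wrist","w5.png"); np.save("T5.npy",c[1])
cv2.imwrite("pics/w5b.png",cv2.resize(cv2.imread("pics/w5.png"),(768,576),interpolation=cv2.INTER_CUBIC))
E
```

```text
[np.float64(0.4687599693626828), np.float64(-0.040412292563978734), np.float64(0.21151862818849318), np.float64(98.09605226270821)] [0.9943305  0.45933897 0.48907082]
```

View pics/w5b.png

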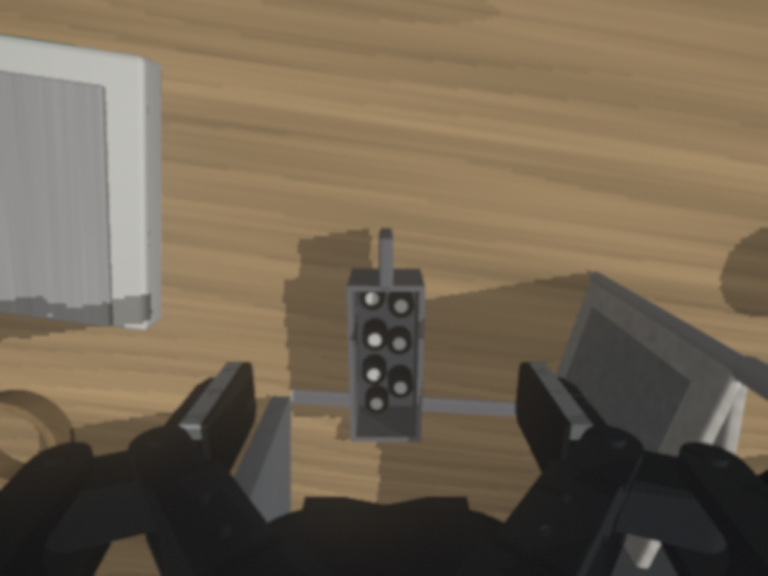

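The bin is out (rim corners (347,290), (425,289), (421,439), (351,439); track line at row 400), free of the gripper, and the door remains collapsed.

```bash
python3 - <<'E'
from h import *
from scipy.optimize import least_squares
c=(vision.camera_model("wrist"),np.load("T5.npy"))
P=np.array([atz(c,u/1.5,v/1.5,.05)[:2] for u,v in [(347,289),(425,289),(421,440),(351,440)]])
L=np.array([[-.065,-.028],[-.065,.028],[.065,.028],[.065,-.028]])
s=least_squares(lambda q:((Rz(q[2])@L.T).T+q[:2]-P).ravel(),[.55,0,0]); q=s.x; print("bin",q,abs(s.fun).max(),"loc",Rz(CUP[2]).T@(q[:2]-CUP[:2]))
print("expect",np.array([.4682,-.0407])+Rz(q[2])@[.085,0])
p=pose();print(p)
plan(p,[(*q[:2],.20,90+np.degrees(q[2])),(*q[:2],.016,90+np.degrees(q[2]))])
E
```

```text
bin [ 0.55274019 -0.0273932   0.14086158] 0.0017618683328524676 loc [-0.05411855 -0.05450232]
expect [ 0.55235811 -0.02876632]
[np.float64(0.46748125320790107), np.float64(-0.04031680202828737), np.float64(0.20932704831267696), np.float64(98.09365349295302)]
-4.31 0.04 0.47 0.000; -8.62 0.08 0.93 0.000; -8.62 0.08 5.53 0.000; -8.62 0.08 10.13 0.000; -8.62 0.08 14.73 0.000
0.00 0.00 4.60 -0.000
```

>>> {"name": "send_rows", "arguments": {"motion": "-1 -4.3 0 0.5 0; -1 -8.6 0 1 0; -1 -8.6 0 5.5 0; -1 -8.6 0 10 0; -1 -8.6 0 14 0"}}

```text
clock: 8.5
eef_pos: [0.5496, -0.0279, 0.0638]
tool_rot: [-0.071, 0.997, 0.0, -0.003]
ft_force: [0.6, -1.1, -0.5]
grip_width: 0.0852
grasp_force: 0.0
```

>>> {"name": "send_rows", "arguments": {"motion": "-1 0 0 3 0; -1 0 0 5.2 0; 1 0 0 5.2 0; 1 0 0 5.2 0; 1 0 0 5.2 0"}}

```text
clock: 9.0
eef_pos: [0.5521, -0.0282, 0.0169]
tool_rot: [-0.071, 0.998, -0.0, 0.0]
ft_force: [0.1, 0.2, -4.1]
grip_width: 0.0551
grasp_force: 65.5
```

>>> {"name": "send_rows", "arguments": {"motion": "1 0 0 0 0; 1 0 0 0 0"}}

```text
clock: 9.2
eef_pos: [0.552, -0.0282, 0.0169]
tool_rot: [-0.071, 0.998, -0.0, 0.001]
ft_force: [-0.1, 0.3, -4.0]
grip_width: 0.0553
grasp_force: 65.5
```

>>> {"name": "send_rows", "arguments": {"motion": "1 0 0 -2 0; 1 0 0 -5 0; 1 0 0 -8.5 0; 1 0 0 -12 0; 1 0 0 -14 0"}}

```text
clock: 9.7
eef_pos: [0.5531, -0.0282, 0.16]
tool_rot: [-0.071, 0.998, -0.0, 0.003]
ft_force: [0.9, -0.7, -4.4]
grip_width: 0.0558
grasp_force: 65.8
```

```bash
python3 - <<'E'
from h import *
p=pose();print(p,bot.get_obs()["grip_width"],bot.get_obs()["ft_force"])
plan(p,[(.41,-.22,p[2],90.0)])
# scale contour in top (initial, unobstructed picture)
E
```

```text
[np.float64(0.553068074425689), np.float64(-0.028246619170298852), np.float64(0.1600276291237618), np.float64(98.09038013157908)] 0.05576974259864596 [ 0.92437971 -0.72926093 -4.35617396]
3.37 -3.39 -0.00 0.028; 6.75 -6.79 -0.00 0.056; 10.12 -10.18 -0.00 0.085; 13.49 -13.58 -0.00 0.113; 16.86 -16.97 -0.00 0.141
```

>>> {"name": "send_rows", "arguments": {"motion": "1 2.4 -2.4 0 0.02; 1 5.9 -6.0 -1 0.05; 1 10 -10 -2 0.085; 1 13.5 -13.5 -3 0.113; 1 15 -15.2 -4 0.141"}}

```text
clock: 10.2
eef_pos: [0.4218, -0.2013, 0.1967]
tool_rot: [0.001, 1.0, -0.0, -0.001]
ft_force: [0.3, -1.3, -4.3]
grip_width: 0.0552
grasp_force: 65.6
```

```bash
python3 - <<'E'
from h import *
for _ in range(3): snap("wrist")
print(pose(),bot.get_obs()["joint_vel"].round(2))
c,im=snap("wrist","w6.png"); np.save("T6.npy",c[1])
cv2.imwrite("pics/w6b.png",cv2.resize(cv2.imread("pics/w6.png"),(768,576),interpolation=cv2.INTER_CUBIC))
for l in((.085,.065),(.085,-.065),(-.085,-.065),(-.085,.065)): print(l,(proj(c,[*(np.array([.4553,-.3031])+l),.044])*1.5).round(1))
E
```

```text
[np.float64(0.42401402005113137), np.float64(-0.20144621888988357), np.float64(0.19774422984261306), np.float64(89.77851497479185)] [ 0.05  0.03 -0.01 -0.01  0.02  0.  ]
(0.085, 0.065) [336.9 411.8]
(0.085, -0.065) [166.9 412.2]
(-0.085, -0.065) [129.  184.4]
(-0.085, 0.065) [327.5 183.1]
```

View pics/w6b.png

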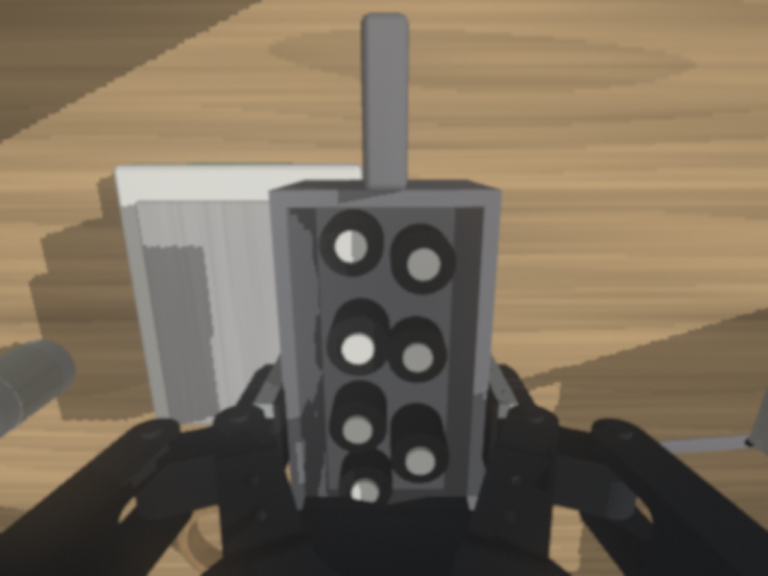

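The near-left pan corner is at (137,202), while (129,184) was predicted from the scale body. So the pan sits off-centre on the scale, and I'll fit the pan itself from three corners across two pictures.

```bash
python3 - <<'E'
from h import *
m=vision.camera_model("wrist")
A=atz((m,np.load("T6.npy")),137/1.5,202/1.5,.044)[:2]
c5=(m,np.load("T5.npy"))
B=atz(c5,105/1.5,87/1.5,.044)[:2]; C=atz(c5,112/1.5,325/1.5,.044)[:2]
print(A,B,C,"width",np.linalg.norm(A-B),"len",np.linalg.norm(C-B),"yaw",np.arctan2(*(C-B)[::-1]),np.arctan2(*(B-A)[::-1])-np.pi/2)
sB=[atz((m,np.load("T6.npy")),116/1.5,168/1.5,z)[:2] for z in(.036,.04,.044)];print(sB)
ct=cam("top"); im=cv2.imread("pics/top0.png")
for p in [(536,373),(658,371),(664,524),(540,526)]: print("top",atz(ct,150+p[0]/3.4-.35,95+p[1]/3.3-.35,.044)[:2])
a=cv2.imread("pics/w5.png")[20:230,0:130]; b=cv2.imread("pics/top0.png")[200:265,295:355]
a=cv2.resize(a,(390,600),interpolation=cv2.INTER_CUBIC)
b=cv2.resize(b,(400,600),interpolation=cv2.INTER_CUBIC)
cv2.imwrite("pics/cmp.png",np.hstack([a,b]))
print(pose())
E
```

```text
[ 0.38168034 -0.36468476] [ 0.38222425 -0.23467372] [ 0.54894014 -0.23604897] width 0.13001217942909335 len 0.16672155816108403 yaw -0.008248861592893258 -0.004183568072098964
[array([ 0.36005388, -0.37953676]), array([ 0.35993801, -0.37718523]), array([ 0.35982213, -0.3748337 ])]
top [ 0.54455584 -0.24270745]
top [ 0.5434581  -0.37367864]
top [ 0.37695978 -0.3698344 ]
top [ 0.37833058 -0.23909147]
[np.float64(0.42441102731550656), np.float64(-0.20037434194134263), np.float64(0.19705220093843384), np.float64(89.8965039635854)]
```

View pics/cmp.png

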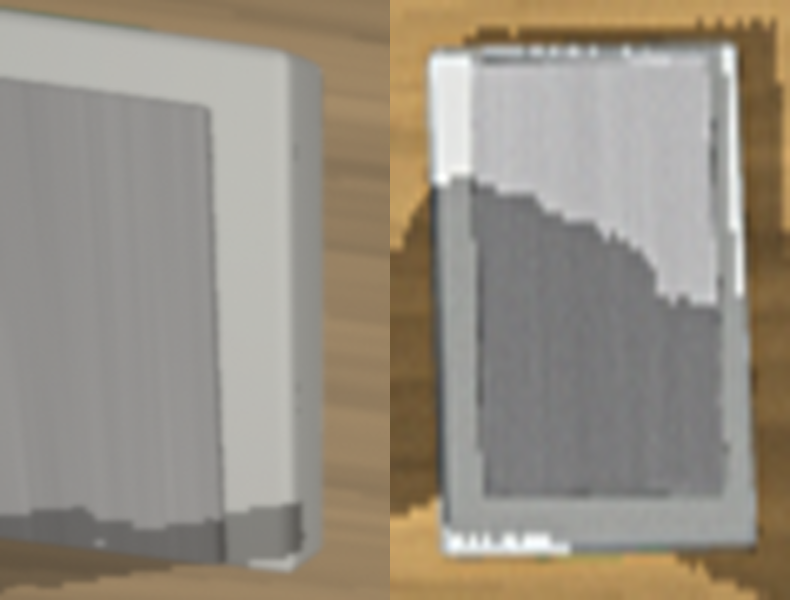

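Both views agree: the pan centre is near (0.466,-0.300), with its long side along world x and yaw about -0.4°.

```bash
python3 - <<'E'
from h import *
p=pose();print(p)
plan(p,[(.4657,-.3,.15,89.6),(.4657,-.3,.075,89.6)])
E
```

```text
[np.float64(0.42441102731550656), np.float64(-0.20037434194134263), np.float64(0.19705220093843384), np.float64(89.8965039635854)]
-1.38 -3.32 1.57 0.002; -2.76 -6.64 3.14 0.003; -4.15 -9.96 4.71 0.005; -4.15 -9.96 8.46 0.005; -4.15 -9.96 12.21 0.005
```

>>> {"name": "send_rows", "arguments": {"motion": "1 -1.0 -2.5 0.8 0; 1 -2.5 -6 2.2 0; 1 -3.7 -9 3.6 0; 1 -4.15 -10 4.7 0; 1 -4.15 -10 6 0"}}

```text
clock: 10.9
eef_pos: [0.4675, -0.3001, 0.135]
tool_rot: [-0.0, 1.0, 0.0, 0.0]
ft_force: [0.4, 0.4, -4.0]
grip_width: 0.0555
grasp_force: 65.7
```

>>> {"name": "send_rows", "arguments": {"motion": "1 0 0 2 0; 1 0 0 4 0; 1 0 0 5.5 0; 1 0 0 6.2 0; 1 0 0 6.2 0"}}

```text
clock: 11.4
eef_pos: [0.4656, -0.2981, 0.0728]
tool_rot: [-0.001, 1.0, 0.001, -0.001]
ft_force: [-0.1, -0.1, -3.4]
grip_width: 0.0552
grasp_force: 65.8
```

```bash
python3 - <<'E'
from h import *
print(pose(),bot.get_obs()["ft_force"])
E
```

```text
[np.float64(0.46558556419280045), np.float64(-0.2980682135600592), np.float64(0.07282217821944313), np.float64(90.1069480965407)] [-0.09799801 -0.12102859 -3.40515626]
```

>>> {"name": "send_rows", "arguments": {"motion": "1 0 -0.15 0.3 0; 1 0 -0.15 0.6 0; 1 0 -0.15 0.8 0; 1 0 -0.15 1.0 0; 1 0 -0.15 1.0 0"}}

```text
clock: 11.9
eef_pos: [0.466, -0.3012, 0.0643]
tool_rot: [-0.0, 1.0, 0.0, -0.0]
ft_force: [0.3, 0.0, -4.9]
grip_width: 0.0549
grasp_force: 65.8
```

>>> {"name": "send_rows", "arguments": {"motion": "1 0 0 0.1 0; 1 0 0 0.2 0; 1 0 0 0.2 0"}}

```text
clock: 12.2
eef_pos: [0.466, -0.3012, 0.0622]
tool_rot: [-0.0, 1.0, 0.0, -0.0]
ft_force: [-0.7, 1.2, -4.7]
grip_width: 0.0551
grasp_force: 65.8
```

>>> {"name": "send_rows", "arguments": {"motion": "1 0 0 0.1 0; 1 0 0 0.15 0; 1 0 0 0.15 0"}}

```text
clock: 12.5
eef_pos: [0.466, -0.3012, 0.0607]
tool_rot: [-0.0, 1.0, 0.0, -0.0]
ft_force: [-0.3, -0.2, -4.8]
grip_width: 0.0548
grasp_force: 65.8
```

>>> {"name": "send_rows", "arguments": {"motion": "1 0 0 0.05 0; 1 0 0 0.1 0; 1 0 0 0.1 0"}}

```text
clock: 12.8
eef_pos: [0.4662, -0.3013, 0.06]
tool_rot: [-0.0, 1.0, -0.0, 0.0]
ft_force: [-0.0, -0.0, -3.0]
grip_width: 0.0552
grasp_force: 66.1
```

>>> {"name": "send_rows", "arguments": {"motion": "1 0 0 0.05 0; 1 0 0 0.1 0; 1 0 0 0.1 0"}}

```text
clock: 13.1
eef_pos: [0.4663, -0.3013, 0.0598]
tool_rot: [-0.0, 1.0, -0.0, 0.0]
ft_force: [-2.8, 1.5, 6.2]
grip_width: 0.055
grasp_force: 66.9
```

Contact is made at a gentle 6 N, so I'll release and rise.

>>> {"name": "send_rows", "arguments": {"motion": "-0.9 0 0 0 0; -1 0 0 0 0; -1 0 0 0 0; -1 0 0 -2 0; -1 0 0 -5 0"}}

```text
clock: 13.6
eef_pos: [0.4646, -0.3003, 0.1071]
tool_rot: [-0.0, 1.0, 0.001, -0.002]
ft_force: [0.8, -1.1, 0.4]
grip_width: 0.0852
grasp_force: 0.0
```

>>> {"name": "send_rows", "arguments": {"motion": "-1 0 0 -4 0; -1 2 0 -8 0; -1 6 0 -10 0; -1 8 0 -10 0; -1 8 0 -10 0"}}

```text
clock: 14.1
eef_pos: [0.3844, -0.3015, 0.21]
tool_rot: [0.001, 1.0, -0.001, 0.0]
ft_force: [0.6, 0.9, 0.4]
grip_width: 0.0854
grasp_force: 0.0
```

```bash
python3 - <<'E'
from h import *
for _ in range(3): snap("wrist")
print(pose())
c,im=snap("wrist","w7.png"); np.save("T7.npy",c[1])
b=np.array([.466,-.3012])
for l in((-.065,-.028),(-.065,.028),(.065,.028),(.065,-.028)): print("binpred",(proj(c,[*(b+l),.094])*1.5).round(0))
cv2.imwrite("pics/w7b.png",cv2.resize(cv2.imread("pics/w7.png"),(768,576),interpolation=cv2.INTER_CUBIC))
E
```

```text
[np.float64(0.3867289337678268), np.float64(-0.30140191080443474), np.float64(0.20852608209934215), np.float64(90.01266459493148)]
binpred [338. 302.]
binpred [430. 302.]
binpred [425. 479.]
binpred [344. 479.]
```

View pics/w7b.png

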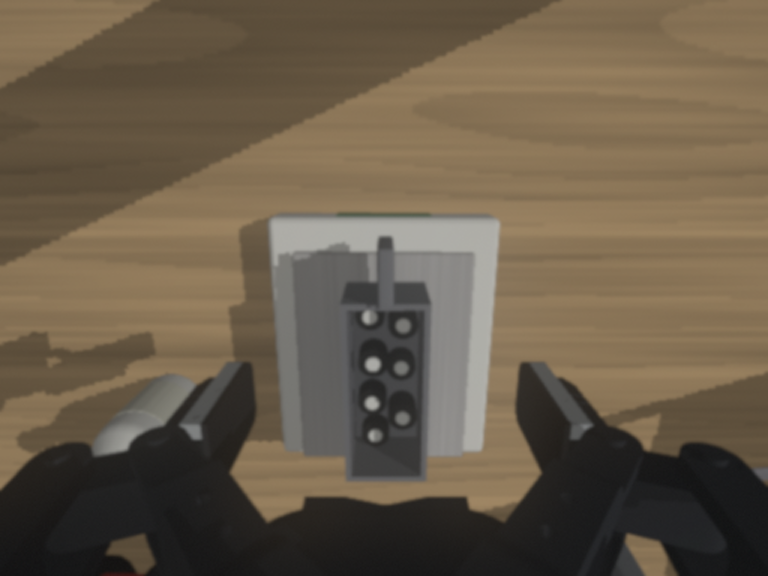

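The bin sits straight on the pan, with pan corners (294,253), (474,253), (464,456), (304,456) and bin rim corners (344,304), (431,304), (427,480), (346,480). I'll check the centring.

```bash
python3 - <<'E'
from h import *
c=(vision.camera_model("wrist"),np.load("T7.npy"))
f=lambda L,z:np.array([atz(c,u/1.5,v/1.5,z)[:2] for u,v in L])
P=f([(294,253),(474,253),(464,456),(304,456)],.044); B=f([(344,304),(431,304),(427,480),(346,480)],.094)
Bb=f([(342,285),(429,285)],.044)
print(P,P.mean(0)); print(B,B.mean(0)); print("front bottom",Bb)
snap("top","top9.png")
for t in("door","jar","planter","tape","bin"): print(t,[np.round(b["rect"],0) for b in boxes_of("top",t)[:1]])
E
```

```text
[[ 0.38164526 -0.36492844]
 [ 0.38176192 -0.23789349]
 [ 0.55073798 -0.23643054]
 [ 0.55058087 -0.36690112]] [ 0.46618151 -0.3015384 ]
[[ 0.40255877 -0.32580783]
 [ 0.40261143 -0.27262503]
 [ 0.53199319 -0.27163276]
 [ 0.53191933 -0.32799203]] [ 0.46727068 -0.29951441]
front bottom [[ 0.40522525 -0.33171511]
 [ 0.4052853  -0.26902507]]
door [array([200., 211.,  20.,  40.])]
jar [array([221., 137.,  12.,  16.])]
planter [array([222., 137.,  13.,  13.])]
tape []
bin [array([329., 229.,  24.,  44.])]
```

Measured offset from the pan centre is about 1–2 mm, and the door is still collapsed. Handing in.

```bash
python3 -c "
from h import *
print(workorder.job_done())"
```

```text
the job is handed in; nothing more can be done
None
```

The job is handed in: the door is collapsed against its stop, the bin was drawn out by its fin and let go, and it now sits lengthwise on the scale pan within about 2 mm of centre, with the robot touching nothing.

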